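# Roll the vial caps home

## Robot

A 6-joint arm with a two-finger parallel gripper is mounted at the origin on the work surface; the furniture and walls round the work are solid. World frame = base frame: x ahead of the robot, y to its left, z up, the work surface at z = 0. Lengths are in m, angles in rad, forces in N, time in s.
With the tool pointing down it reaches from about 0.35 to 0.975 m from the base axis. Payload 4.9 kg.
Tool frame: the origin (TCP) lies on the centre line of the jaws, within the pads' length; the fingertips stand manip.tip_reach ahead of it and the grasp point (between the pads) is the TCP (manip.tip_reach is the distance from the TCP to the fingertips, in m); z points along the fingers, y is the line along which they close (so a half turn about z gives the same grasp; the last joint's range is limited). The gripper opens to 85 mm and grips with 20 to 120 N. Pads are 22 mm wide; open, the fingers measure 114 mm over their backs; the gripper's body (76 mm by 85 mm) begins 54 mm behind the grasp point. The pads swing forward as they close: fully open they stand 13 mm farther back than shut.
Start: joints at [-1.403, 0.053, 1.613, -0, 1.476, -0.119], TCP at [0.177, -0.599, 0.226] pointing down, gripper open.
Joint ranges: [-3.01, 3.01], [-1.01, 2.22], [0.06, 2.58], [-1.02, 4.17], [0.09, 2.62], [-3.14, 3.14]. Speed limits (rad/s): [2.57, 2.57, 3.14, 3.14, 3.14, 3.14].

## Interface

Orientations are given as a unit quaternion [w, x, y, z].
In Python, from plant import manip gives the robot as it stands. The module is installed in compiled form; this text tells all that it offers.
- The arm moves only by the tool move_arm, never from a script. Its argument "rows" is a list of rows, each a list of 7 numbers: the shift along the tool's x, y, z in cm, then the turn, a rotation vector about the tool's x, y, z in degrees, then the opening, from -1 (shut) to 1 (fully open). In form: [[tx, ty, tz, ax, ay, az, jaw], ...]. A call has 1 to 20 rows; each row shifts and turns the commanded pose from where the row before left it, along the tool's axes as they then stand; what a row does not reach is not made up. A row lasts 1/12 s, in which the tool goes at most 41.7 mm and 7.16 degrees, less where a joint would pass 70% of its speed; a pose out of reach is approached as far as the arm can. A call is refused whole if a number of a shift passes 4.17 or a number of a turn 7.16, either way. A call with a gripper value outside its range is refused whole. The fingers move at their own pace and stop on an object; the grip force is fixed at half the most. Time passes only in rows, so rows that do not move let the fingers close. It gives the time, the measured TCP pose, the force, the opening and the grip force at its end, in the units of the state.
- manip.state(): the state, without advancing time (a new reading comes with each control period).
- manip.grab_frame(name): name is "scene" or "side" or "wrist"; returns a dict with "img" (480x640x3 uint8, blue, green, red), "mtx" (3x3 intrinsics, pixels), "k1" (the pictures are not rectified: a ray, as slopes to the right and down, at radius r is drawn at 1 + k1 r^2 times it, then the intrinsics apply), "R" (3x3) and "t" (3): a world point X has camera coordinates R X + t. Camera axes: x right, y down, z forward; pixel columns grow to the right and rows downward; lengths in m; the calibration is good to about 2 mm. A picture is of the moment at which its call begins. There is no depth.
- manip.job_done(): hands the job in; it is judged then, once.
The state is a dict: "time": time; "joint_pos": joint angles; "joint_vel": joint speeds; "joint_efforts": joint torques, N m; "tool_pos": TCP position; "tool_rot": TCP orientation; "contact_force": force on the tool from outside, world axes, zero at the start; "ft_torque": the same for the moment, N m; "gripper_width": opening from 0.0 (shut) to 1.0 (fully open); "grasp_force": force on a finger pad.
Only numpy, scipy, OpenCV 4.12 (cv2) and the standard library are available. Lean on these libraries where they do the work, as an engineer would, in place of code of your own. Each camera call takes 0.05 s, during which the arm holds its last target. There are 200 camera calls.

## Task

The eight red push-on caps stand proud on their vials in the capping rack, whose bed has been left at some odd height and slope. Take the hand roller from its rest, roll it firmly but without brute force (about 12 N, never over 25 N) along the row until every cap is fully home, and hang the roller upright in its rest again. Only the roller may touch the rack, and leave the bottle, the carton and the dish where they stand.

Things in the scene. Friction and masses are not known exactly. Their poses are not given: they have to be found in the camera images.
- rack: capping rack screwed to the bench: grey base 90 x 160 x 12 mm, an aluminium yoke, in it a blue bed 40 x 130 mm with eight glass vials in one row. Origin: centre of the base's underside; z up; the row of caps runs along y. Only the roller may touch it, never the gripper or arm, and never with more than 25 N.
- bed_pivot (a point): fixed point 45 mm above the rack's origin (axes as the rack's), near the bed's pivot, whose pin lies along x. The bed is clamped stiff: rolling loads do not move it. But it starts at an unknown height, up to 6 mm above or below the middle setting, and an unknown slope of up to 0.12 rad, either end up; no reading shows them: feel for the caps.
- row_centre (a point): fixed point 78 mm above the rack's origin: middle of the row, at the tops of raised caps with the bed level at its middle setting (home caps: 4 mm lower); height and slope put an end cap up to 12 mm higher or lower, and shift the row up to 4 mm along y. Eight red caps 13 mm across, 14 mm apart along the rack's y, from -49 to +49 mm. Each takes 4 to 7 N to push down and stays where it is left.
- roller: hand roller: black rubber roller 32 mm in diameter, 28 mm wide, turning freely on an axle along x (it rolls along y), in a steel fork 40 mm wide. Origin: lowest point of the roller; z up along the handle. The fork is sprung: it yields from 2.5 N, 1 mm for every further 5 N, up to 5 mm (27 N), then is solid. About 0.25 kg. In its rest the origin is 8 mm above the bench.
- roller_guard (a point): centre of the underside of the roller's square aluminium guard plate, 64 x 64 x 5 mm, 46 mm above the roller's origin; axes as the roller's
- roller_handle (a point): point to grip, 85 mm above the roller's origin: on the axis of the upright wooden handle, 24 x 24 mm with flats along x and y, which reaches from 51 to 115 mm above the roller's origin; axes as the roller's
- rest: roller rest screwed to the bench: dark steel foot 90 x 86 x 5 mm with a grey square frame 64 x 60 mm. Origin: centre of its underside, z up. The roller hangs in the frame with its guard plate flat on the rim, its axes along those of the rest (a half turn is as good).
- rest_rim (a point): centre of the rest's open top, 54 mm above its origin; the opening is 46 mm along x and 42 mm along y
- oil: bystander: small brown bottle with black cap, 31 x 32 x 73 mm, origin under its centre
- slips: bystander: small flat carton 35 x 34 x 14 mm with a green band, origin under its centre
- dish: bystander: closed petri dish 70 mm across, 15 mm high, origin under its centre
- cap0 (a joint): travel of cap 0 of the row (numbered from the rack's -y end to its +y end): 0 fully raised, 0.004 m fully home
- cap1 (a joint): travel of cap 1 of the row (numbered from the rack's -y end to its +y end): 0 fully raised, 0.004 m fully home
- cap2 (a joint): travel of cap 2 of the row (numbered from the rack's -y end to its +y end): 0 fully raised, 0.004 m fully home
- cap3 (a joint): travel of cap 3 of the row (numbered from the rack's -y end to its +y end): 0 fully raised, 0.004 m fully home
- cap4 (a joint): travel of cap 4 of the row (numbered from the rack's -y end to its +y end): 0 fully raised, 0.004 m fully home
- cap5 (a joint): travel of cap 5 of the row (numbered from the rack's -y end to its +y end): 0 fully raised, 0.004 m fully home
- cap6 (a joint): travel of cap 6 of the row (numbered from the rack's -y end to its +y end): 0 fully raised, 0.004 m fully home
- cap7 (a joint): travel of cap 7 of the row (numbered from the rack's -y end to its +y end): 0 fully raised, 0.004 m fully home
Not all that is in view belongs to the job. Leave any purple or yellow look-alike of the roller alone.

How it is judged:
On the way, in this order (a step that is already met when the one before it is completed fails the run):
1. the roller has been lifted out of its rest (z of roller in the frame of rest above 0.06 m), for 0.1 s.
2. every cap has been rolled home (value of joint each of cap0, cap1, cap2, cap3, cap4, cap5, cap6, cap7 above 0.0025 m), for 0.2 s.
At the end, for the whole second after the job is handed in: All eight caps are home (pushed down at least 2.5 mm of their 4 mm), and the roller hangs at rest in its rest: within 12 mm of its centre, guard plate on the rim within 4 mm of height, upright within 0.08 rad (all of step 2 and horizontal distance between roller and rest below 0.012 m and z of roller in the frame of rest between 0.004 and 0.012 m and angle between roller's own z axis and vertical below 0.08 rad and linear speed of roller below 0.02 m/s); the robot touches nothing.
It fails at once if the roller presses on the rack with more than 25 N (contact force between roller and rack above 25 N).
It fails at once if the gripper or the arm touches the rack (contact force between any of the fingers, the arm and rack above 1 N).
It fails at once if the brown bottle is moved from its place by more than 20 mm (distance of oil from where it was at the start of the episode above 0.02 m).
It fails at once if the carton is moved from its place by more than 20 mm (distance of slips from where it was at the start of the episode above 0.02 m).
It fails at once if the petri dish is moved from its place by more than 20 mm (distance of dish from where it was at the start of the episode above 0.02 m).
It also fails if it takes over 67 s, if anything falls off the work surface, if the arm or the gripper's body presses on something with over 40 N, if the wrist force passes 120 N, or if a joint passes its speed limit or range.

## Working session

There is one attempt and no reset: what is moved stays moved. The work goes in short steps, Python scripts to look and compute and a tool call to move; the robot and the scene stay as the last step left them, time stands still between calls to the robot, and variables do not carry over. Pictures are saved under pics/ and viewed, at most 12 in all, crops included, and the job is handed in when it is done.

Besides the shell and the picture viewer there is one more tool, called after "Request:" as name(argument=value, ...) on one line, values as JSON. move_arm: Moves the arm, as the interface text tells. Its arguments: {"type":"object","properties":{"rows":{"type":"array","items":{"type":"array","items":{"type":"number"}}}},"required":["rows"]}

```bash
mkdir -p pics
python3 - <<'E'
from plant import manip
import cv2
print(manip.state()); print(manip.tip_reach)
for n in("scene","side"):
    f=manip.grab_frame(n); cv2.imwrite(f"pics/{n}0.png",f["img"]); print(n,f["mtx"].tolist(),f["k1"],f["R"].tolist(),f["t"].tolist())
E
```

```text
{'time': 0.0, 'joint_pos': array([-1.40300365e+00,  5.33602506e-02,  1.61431222e+00,  1.76891792e-05,
        1.47600736e+00, -1.18976769e-01]), 'joint_vel': array([-6.19694524e-06, -8.98540538e-04,  1.16082081e-03,  5.42721083e-04,
        1.15352288e-03, -7.84724594e-04]), 'joint_efforts': array([-8.93162123e-04, -3.93686235e+01, -3.70179391e+01, -2.49434142e-04,
        6.94626564e-03, -7.35982326e-06]), 'tool_pos': array([ 0.17669552, -0.59883299,  0.22515005]), 'tool_rot': array([-1.04349565e-03,  9.89737592e-01,  1.42893000e-01, -1.66680224e-05]), 'contact_force': array([ 0.15336115, -0.43427046, -0.39590612]), 'ft_torque': array([-0.00742402, -0.00964185, -0.0217767 ]), 'grasp_force': 0.0, 'gripper_width': 0.9976643684779664}
0.019
scene [[481.1037310390199, 0.0, 318.26622237499487], [0.0, 481.1037310390199, 250.05887550174702], [0.0, 0.0, 1.0]] -0.0621129835229852 [[-0.8876599821146063, -0.4604951386224075, -0.00199586007197694], [-0.24887092954550794, 0.4833664167533421, -0.8392974249824608], [0.38745711579406045, -0.7445140256974104, -0.543668878050219]] [0.2815114400150751, 0.24740377685241297, 1.166238351641787]
side [[473.4255550528565, 0.0, 314.3407824114999], [0.0, 473.4255550528565, 243.09562999850098], [0.0, 0.0, 1.0]] -0.09706538451266519 [[0.9687335394328345, -0.24805325005684592, 0.004991464130763295], [-0.10834162325943374, -0.44103910035399835, -0.8909245785297688], [0.22319816810951593, 0.8625277370004814, -0.4541238604801387]] [-0.4226300160819231, 0.05498615920403453, 1.362535700979414]
```

View pics/scene0.png

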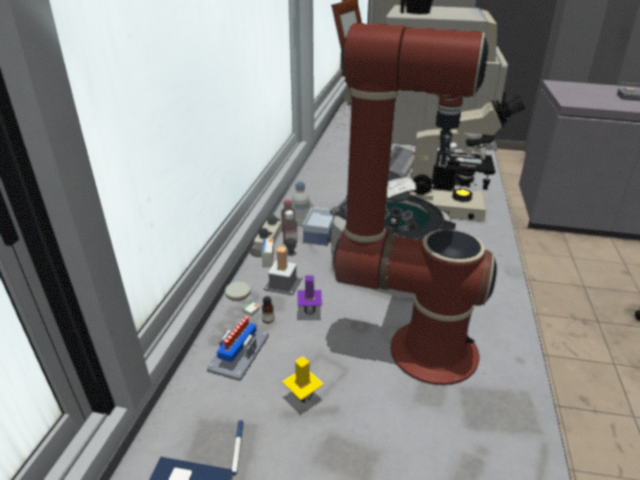

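View pics/side0.png

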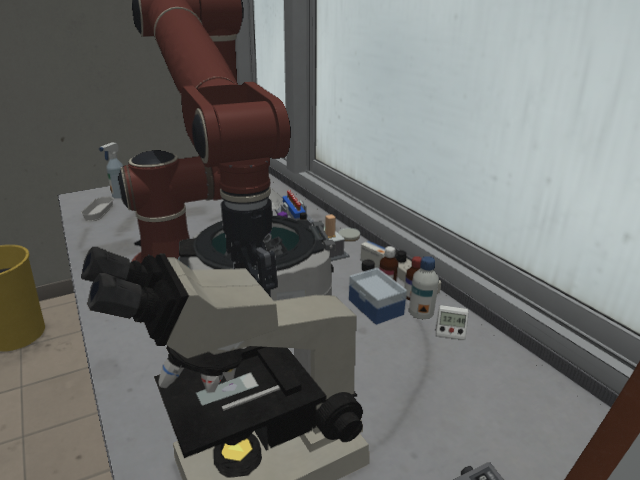

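Scene view: the wooden-handled roller in its grey rest is at (282,265). The look-alikes are purple at (310,295) and yellow at (303,378), and I'm leaving both alone. The rack is at (238,345), bottle at (267,310), carton at (251,308) and dish at (237,290). In the side view the handle is at (330,225) and the rack at (293,207).

```bash
cat > h.py <<'E'
from plant import manip
import cv2, numpy as np
from scipy.spatial.transform import Rotation as Ro
def ray(f,uv):
    uv=np.atleast_2d(np.array(uv,float)); K=f["mtx"]; d=(uv-[K[0][2],K[1][2]])/[K[0][0],K[1][1]]
    s=d.copy()
    for _ in range(20): s=d/(1+f["k1"]*(s**2).sum(1,keepdims=True))
    R=np.array(f["R"]); return -R.T@np.array(f["t"]), np.c_[s,np.ones(len(s))]@R
def onplane(f,uv,z):
    c,d=ray(f,uv); return c+d*((z-c[2])/d[:,2])[:,None]
def proj(f,X):
    p=np.atleast_2d(X)@np.array(f["R"]).T+np.array(f["t"]); s=p[:,:2]/p[:,2:]
    s=s*(1+f["k1"]*(s**2).sum(1,keepdims=True)); K=f["mtx"]; return s*[K[0][0],K[1][1]]+[K[0][2],K[1][2]]
def Rt():
    s=manip.state(); q=s["tool_rot"]; return s, Ro.from_quat([q[1],q[2],q[3],q[0]])
def delta(p,yaw=None):
    "tool-axes shift in cm to world p; turn (deg rotvec) to tool-down with tool y at angle yaw"
    s,r=Rt(); print("shift cm",np.round(r.inv().apply(np.array(p)-s["tool_pos"])*100,2))
    if yaw is not None:
        y=np.array([np.cos(yaw),np.sin(yaw),0]); 
        for y in (y,-y):
            z=np.array([0,0,-1.]); T=Ro.from_matrix(np.c_[np.cross(y,z),y,z])
            print("turn deg",np.round((r.inv()*T).as_rotvec(degrees=True),2))
E
python3 - <<'E'
from h import *
f=manip.grab_frame("scene")
for n,uv,z in [("handle top",(282,249),.123),("guard",(283,268),.054),("rest foot",(284,285),.0),("rack base",(239,352),.012),("cap far",(246,322),.078),("cap near",(226,343),.078),("bottle",(267,318),0),("carton",(251,309),.01),("dish",(237,291),.01),("purple",(309,310),0),("yellow",(303,405),0)]:
    print(n,onplane(f,uv,z).round(3))
im=f["img"][220:400,190:350]; cv2.imwrite("pics/crop.png",cv2.resize(im,None,fx=4.4/1.35,fy=4.4/1.35,interpolation=cv2.INTER_CUBIC))
s,r=Rt(); print(r.as_matrix().round(2)); 
w=manip.grab_frame("wrist"); c=-w["R"].T@w["t"]; print("wcam tool",r.inv().apply(c-s["tool_pos"]),r.inv().apply(w["R"][2]),w["mtx"][0][0])
E
```

```text
handle top [[ 0.464 -0.066  0.123]]
guard [[ 0.467 -0.072  0.054]]
rest foot [[ 0.462 -0.064  0.   ]]
rack base [[0.413 0.228 0.012]]
cap far [[0.412 0.19  0.078]]
cap near [[0.412 0.27  0.078]]
bottle [[0.428 0.081 0.   ]]
carton [[0.479 0.079 0.01 ]]
dish [[0.559 0.032 0.01 ]]
purple [[ 0.345  0.001 -0.   ]]
yellow [[ 0.206  0.287 -0.   ]]
[[ 0.96  0.28 -0.  ]
 [ 0.28 -0.96  0.  ]
 [ 0.   -0.   -1.  ]]
wcam tool [ 0.08172482 -0.00040782 -0.14708562] [-3.16218781e-01  1.43411761e-04  9.48686282e-01] 400.41881448047945
```

View pics/crop.png

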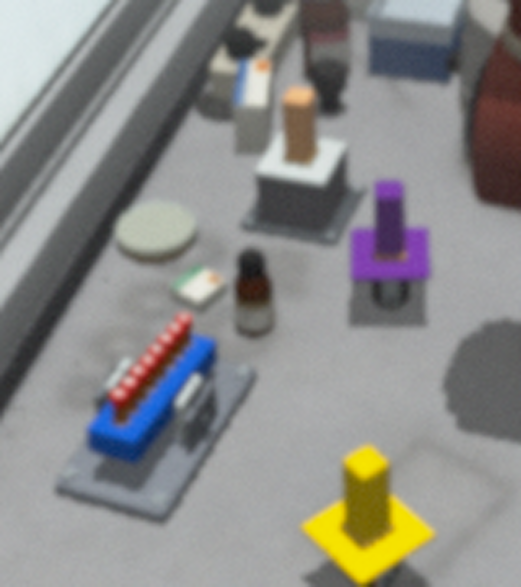

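The crop confirms it: a wooden handle on an aluminium guard hangs in the grey rest on a dark foot, at crop (300,150). Next I move over it for a close look from the wrist camera.

Request:
move_arm(rows=[[0,0,-2,0,0,0,1],[0,0,-3,0,0,0,1],[2,-2,-1,0,0,0,1],[2.8,-2.8,0,0,0,0,1],[2.8,-2.8,0,0,0,0,1],[2.8,-2.8,0,0,0,0,1],[2.8,-2.8,0,0,0,0,1],[2.8,-2.8,0,0,0,0,1],[2.8,-2.8,0,0,0,0,1],[2.8,-2.8,0,0,0,0,1],[2.8,-2.8,0,0,0,0,1],[2.8,-2.8,0,0,0,0,1],[2.8,-2.8,0,0,0,0,1],[2.8,-2.8,0,0,0,0,1],[2.8,-2.8,0,0,0,0,1],[2.8,-2.8,0,0,0,0,1],[2.8,-2.8,0,0,0,0,1],[1.3,-1.4,0,0,0,0,1],[0,0,0,0,0,0,1],[0,0,0,0,0,0,1]])

```text
time: 1.87
tool_pos: [0.4639, -0.0699, 0.2861]
tool_rot: [0.0, 0.99, 0.144, -0.0]
contact_force: [0.2, -0.0, -0.1]
gripper_width: 0.998
grasp_force: 0.0
```

Run:
```python
from h import *
w=manip.grab_frame("wrist"); cv2.imwrite("pics/w1.png",w["img"]); s,r=Rt(); print(s["tool_pos"],r.as_matrix().round(3),s["contact_force"])
```

```text
[ 0.46368924 -0.07075645  0.28615933] [[ 0.959  0.283 -0.001]
 [ 0.283 -0.959 -0.   ]
 [-0.001  0.    -1.   ]] [-0.04837174 -0.6102952   0.91779251]
```

View pics/w1.png

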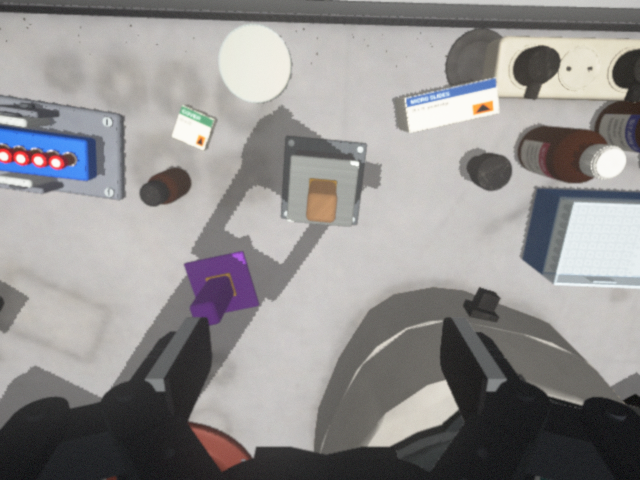

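Wrist view: rest foot corners are at about (287,137), (367,144), (360,225) and (283,219), and the handle top is at (322,200). Purple is at (222,285), the rack's +x/−y corners are at (122,113) and (124,198), the bottle is at (165,187), and the carton is at (193,128).

Run:
```python
from h import *
w=manip.grab_frame("wrist"); im=w["img"]
P=onplane(w,[(287,137),(367,144),(360,225),(283,219)],.005)
print("foot",P.round(4).tolist(),P.mean(0)); print([np.linalg.norm(P[i]-P[(i+1)%4]).round(4) for i in range(4)],[np.degrees(np.arctan2(*(P[(i+1)%4]-P[i])[1::-1])).round(1) for i in range(4)])
hsv=cv2.cvtColor(im,cv2.COLOR_BGR2HSV)
def rect(m,z):
    c=max(cv2.findContours(m,0,1)[0],key=cv2.contourArea); b=cv2.boxPoints(cv2.minAreaRect(c)); Q=onplane(w,b,z); print(b.round(1).tolist(),Q.mean(0).round(4),[np.linalg.norm(Q[i]-Q[(i+1)%4]).round(4) for i in range(4)],[np.degrees(np.arctan2(*(Q[(i+1)%4]-Q[i])[1::-1])).round(1) for i in range(4)])
roi=np.zeros(im.shape[:2],np.uint8); roi[150:230,290:360]=255
h,s,v=cv2.split(hsv)
top=((s>80)&(h<25)&(roi>0)).astype(np.uint8)
print(hsv[187,322],hsv[205,322],hsv[170,330],hsv[140,330],hsv[240,330])
top1=top*((v>170).astype(np.uint8)); rect(top*255,.123); rect(top1*255,.123)
cv2.imwrite("pics/w1c.png",cv2.resize(im[120:240,260:390],None,fx=4.6,fy=4.6,interpolation=cv2.INTER_CUBIC))
R=onplane(w,[(122,113),(124,198)],.012); print("rack",R.round(4),np.linalg.norm(R[0]-R[1]))
```

```text
foot [[0.5019, -0.0176, 0.005], [0.5188, -0.0994, 0.005], [0.4331, -0.1197, 0.005], [0.4154, -0.0358, 0.005]] [ 0.46730808 -0.06815806  0.005     ]
[np.float64(0.0835), np.float64(0.0881), np.float64(0.0858), np.float64(0.0884)] [np.float64(-78.4), np.float64(-166.7), np.float64(101.9), np.float64(11.9)]
[ 14  98 133] [ 14 110 186] [ 47  10 177] [ 98   8 127] [165   3 204]
[[304.6000061035156, 218.89999389648438], [308.79998779296875, 177.39999389648438], [336.8999938964844, 180.1999969482422], [332.70001220703125, 221.6999969482422]] [ 0.474  -0.0636  0.123 ] [np.float64(0.0335), np.float64(0.0219), np.float64(0.0336), np.float64(0.0227)] [np.float64(10.0), np.float64(-79.2), np.float64(-168.7), np.float64(100.6)]
[[306.29998779296875, 218.8000030517578], [308.6000061035156, 193.0], [334.29998779296875, 195.3000030517578], [332.0, 221.10000610351562]] [ 0.4682 -0.0649  0.123 ] [np.float64(0.0211), np.float64(0.0203), np.float64(0.0211), np.float64(0.0207)] [np.float64(10.6), np.float64(-78.8), np.float64(-168.2), np.float64(101.1)]
rack [[0.4781 0.1457 0.012 ]
 [0.3918 0.1326 0.012 ]] 0.08726987078017602
```

View pics/w1c.png

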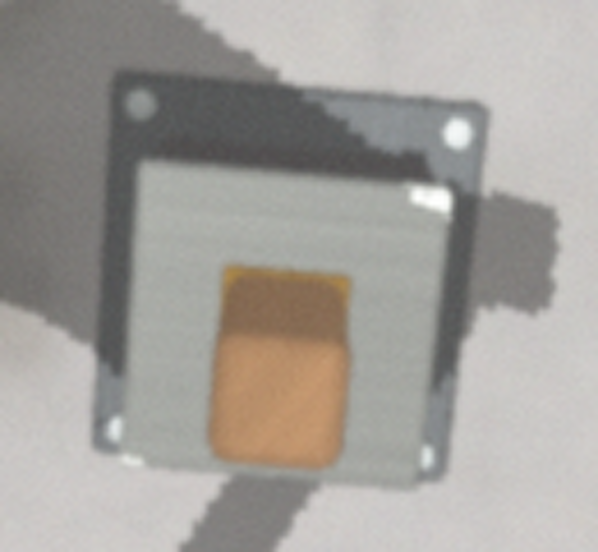

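Run:
```python
from h import *
delta([.467,-.067,.093],np.radians(101.3))
```

```text
shift cm [ 0.46 -0.32 19.32]
turn deg [-5.0000e-02  2.0000e-02 -1.7491e+02]
turn deg [0.02 0.03 5.09]
```

Request:
move_arm(rows=[[0.46,-0.32,0,0,0,2.5,1],[0,0,2,0,0,2.6,1],[0,0,3,0,0,0,1],[0,0,3,0,0,0,1],[0,0,2,0,0,0,1],[0,0,0,0,0,0,1]])

```text
time: 2.47
tool_pos: [0.4638, -0.0667, 0.1808]
tool_rot: [-0.002, 0.995, 0.097, -0.005]
contact_force: [-1.4, 0.5, -1.1]
gripper_width: 1.001
grasp_force: 0.0
```

Run:
```python
from h import *
w=manip.grab_frame("wrist"); im=w["img"]; cv2.imwrite("pics/w2.png",im)
h,s,v=cv2.split(cv2.cvtColor(im,cv2.COLOR_BGR2HSV))
m=((s>80)&(h<25)&(v>165)).astype(np.uint8); m[:,:200]=0;m[:,450:]=0
c=max(cv2.findContours(m,0,1)[0],key=cv2.contourArea); b=cv2.boxPoints(cv2.minAreaRect(c)); Q=onplane(w,b,.123)
print(b.round(),Q.mean(0).round(4),[np.linalg.norm(Q[i]-Q[(i+1)%4]).round(4) for i in range(4)],[np.degrees(np.arctan2(*(Q[(i+1)%4]-Q[i])[1::-1])).round(1) for i in range(4)])
delta([.467,-.067,.093],np.radians(101.3)); print(w["mtx"],w["R"],w["t"],w["k1"])
```

```text
[[306. 236.]
 [344. 236.]
 [344. 272.]
 [306. 272.]] [ 0.4685 -0.065   0.123 ] [np.float64(0.0204), np.float64(0.021), np.float64(0.0211), np.float64(0.021)] [np.float64(-78.7), np.float64(-167.9), np.float64(101.3), np.float64(10.3)]
shift cm [0.2  0.05 9.08]
turn deg [  0.44   0.21 179.89]
turn deg [-0.14  0.28 -0.11]
[[400.41881448   0.         325.33714102]
 [  0.         400.41881448 240.32741999]
 [  0.           0.           1.        ]] [[ 0.19425227 -0.98094186 -0.0043734 ]
 [-0.92763909 -0.18514303  0.32435749]
 [-0.31898554 -0.05895024 -0.94592446]] [-0.15438881  0.39024814  0.4804511 ] 0.010284232601702671
```

View pics/w2.png

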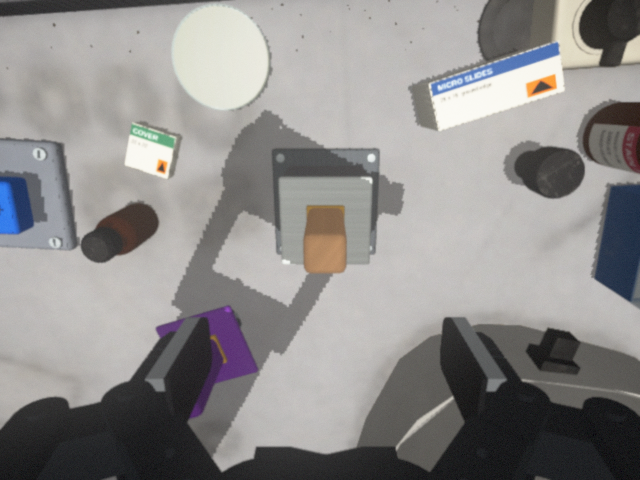

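The tool is now square to the roller, with the handle top at (325,254) between the fingers. Nothing is in the way, so I go down and grip.

Request:
move_arm(rows=[[0.3,0,2,0,0,0,1],[0,0,2,0,0,0,1],[0,0,2,0,0,0,1],[0,0,1.8,0,0,0,1],[0,0,1.2,0,0,0,1],[0,0,0,0,0,0,1],[0,0,0,0,0,0,-1],[0,0,0,0,0,0,-1],[0,0,0,0,0,0,-1],[0,0,0,0,0,0,-1],[0,0,0,0,0,0,-1],[0,0,0,0,0,0,-1],[0,0,0,0,0,0,-1],[0,0,0,0,0,0,-1]])

```text
time: 3.68
tool_pos: [0.471, -0.0656, 0.0975]
tool_rot: [0.0, 0.995, 0.099, 0.001]
contact_force: [-1.9, 1.3, 6.0]
gripper_width: 0.266
grasp_force: 60.0
```

```bash
python3 -c "
from h import *
print(manip.state()); delta([.467,-.067,.093],np.radians(101.3))"
```

```text
{'time': 3.6833, 'joint_pos': array([-2.95335327e-01, -1.97739470e-01,  2.07316569e+00,  3.16000689e-04,
        1.26490527e+00,  1.07747727e+00]), 'joint_vel': array([ 0.00064633, -0.00214359,  0.00027293,  0.00060204, -0.00045703,
       -0.00125002]), 'joint_efforts': array([-7.00221900e-01, -2.31449354e+01, -3.20107591e+01, -2.44235471e-01,
       -4.27572420e-01, -2.84488691e-02]), 'tool_pos': array([ 0.47099125, -0.06564339,  0.09746379]), 'tool_rot': array([1.03130600e-04, 9.95108788e-01, 9.87829955e-02, 6.40083045e-04]), 'contact_force': array([-1.90298996,  1.30464568,  5.97833845]), 'ft_torque': array([ 0.23602164,  0.24835589, -0.0453849 ]), 'grasp_force': 60.03344178199768, 'gripper_width': 0.2655130575360379}
shift cm [-0.42  0.05  0.45]
turn deg [ 1.1000e-01  3.0000e-02 -1.7996e+02]
turn deg [ 0.02 -0.07  0.04]
```

Request:
move_arm(rows=[[0,0,-0.5,0,0,0,-1],[0,0,-1,0,0,0,-1],[0,0,-1.5,0,0,0,-1],[0,0,-2,0,0,0,-1],[0,0,-3,0,0,0,-1],[0,0,-3,0,0,0,-1],[0,0,-3,0,0,0,-1],[0,0,-1,0,0,0,-1],[0,0,0,0,0,0,-1],[0,0,0,0,0,0,-1],[0,0,0,0,0,0,-1]])

```text
time: 4.6
tool_pos: [0.4692, -0.0654, 0.2436]
tool_rot: [-0.001, 0.995, 0.099, -0.002]
contact_force: [-0.2, 0.3, -2.7]
gripper_width: 0.268
grasp_force: 59.2
```

Run:
```python
from h import *
s=manip.state(); print(s["tool_pos"],s["contact_force"],s["ft_torque"],s["gripper_width"]); delta([.467,-.067,.093],np.radians(101.3))
w=manip.grab_frame("wrist"); f=manip.grab_frame("scene")
a=cv2.resize(f["img"][180:390,180:350],(486,600),interpolation=cv2.INTER_CUBIC); b=cv2.resize(w["img"],(314,236))
o=np.zeros((600,800,3),np.uint8); o[:,:486]=a; o[:236,486:]=b; cv2.imwrite("pics/l1.png",o); cv2.imwrite("pics/w3.png",w["img"])
s=manip.state(); print(s["tool_pos"],s["contact_force"],s["time"])
```

```text
[ 0.46917185 -0.06535307  0.24364832] [-0.23536368  0.3074145  -2.67764622] [-0.02805134 -0.02580704 -0.03088589] 0.2682073878030757
shift cm [-0.19  0.15 15.07]
turn deg [  -0.34   -0.18 -179.97]
turn deg [-0.11  0.22  0.03]
[ 0.46915732 -0.06532847  0.2435027 ] [-1.00178685 -0.13326548 -1.90416608] 4.7
```

View pics/l1.png

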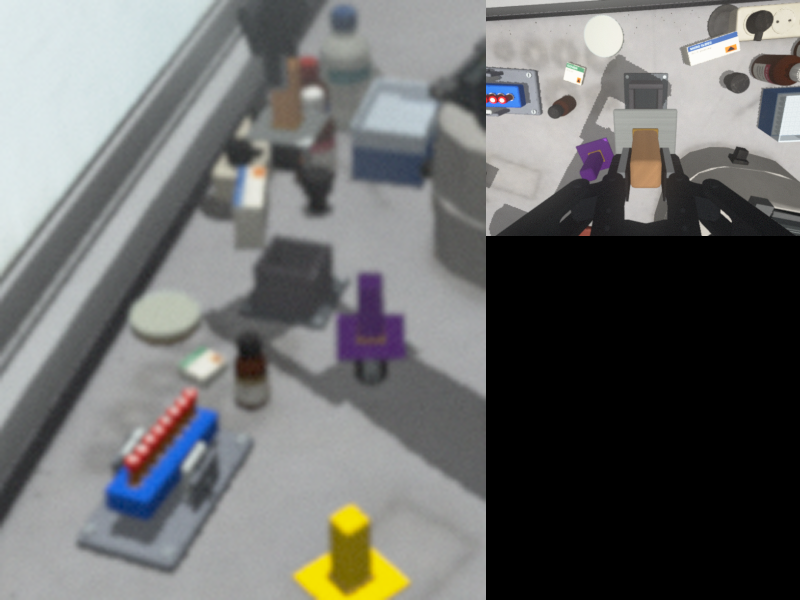

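The roller is lifted out and the rest stands empty at crop (292,280). The caps appear higher at the far (−y) end. Next I go towards the rack to measure it.

Request:
move_arm(rows=[[0,-1,0,0,0,0,-1],[-0.5,-2,0,0,0,0,-1],[-0.5,-2.5,0,0,0,0,-1],[-0.5,-2.5,0,0,0,0,-1],[-0.5,-2.5,0,0,0,0,-1],[-0.5,-2.5,0,0,0,0,-1],[-0.5,-2.5,0,0,0,0,-1],[-0.5,-1.5,0,0,0,0,-1],[0,-0.5,0,0,0,0,-1],[0,0,0,0,0,0,-1],[0,0,0,0,0,0,-1]])

```text
time: 5.62
tool_pos: [0.4016, 0.099, 0.2459]
tool_rot: [0.0, 0.995, 0.099, -0.0]
contact_force: [-0.1, -0.3, -1.5]
gripper_width: 0.269
grasp_force: 59.4
```

Run:
```python
from h import *
w=manip.grab_frame("wrist"); cv2.imwrite("pics/w4.png",w["img"]); np.savez("w4.npz",**{k:np.array(v) for k,v in w.items()}); s,r=Rt(); print(s["tool_pos"],s["contact_force"])
```

```text
[0.40177878 0.09866842 0.24602627] [ 0.22925593  0.53414254 -2.48735944]
```

View pics/w4.png

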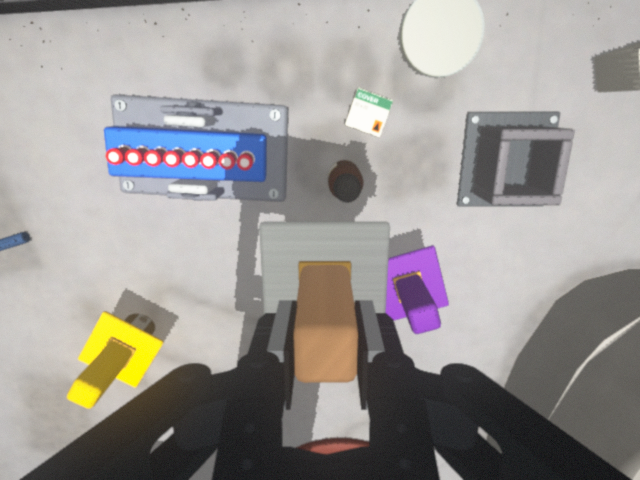

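Wrist view: rack base corners are at (112,95), (288,107), (285,202) and about (115,194). Caps run from (114,156) to (247,161), and the open rest is at (518,160). The guard is square to the gripper at (325,262).

Run:
```python
from h import *
w=manip.grab_frame("wrist"); f=manip.grab_frame("scene"); s,r=Rt(); tp=s["tool_pos"]; print(s["tool_pos"])
S=onplane(w,[(120,105),(275,115),(273,194),(127,185)],.012); C=S.mean(0); print("rack screws",S.round(4)[:,:2].tolist(),C.round(4))
ax=np.degrees(np.arctan2(*((S[0]+S[1]-S[2]-S[3])[1::-1]))); ay=np.degrees(np.arctan2(*((S[0]+S[3]-S[1]-S[2])[1::-1]))); print("yaw x,y-90",ax,ay-90)
def blobs(f,box,sc):
    im=f["img"][box[1]:box[3],box[0]:box[2]]; im=cv2.resize(im,None,fx=sc,fy=sc,interpolation=cv2.INTER_CUBIC)
    h,s,v=cv2.split(cv2.cvtColor(im,cv2.COLOR_BGR2HSV)); m=(((h<8)|(h>170))&(s>110)&(v>70)).astype(np.uint8)
    return m
m=blobs(w,(95,140,270,180),1); c,_=cv2.findContours(m,0,1)
b=[np.array(cv2.minEnclosingCircle(k)[0])+[95,140] for k in c if cv2.contourArea(k)>30]; b=np.array(sorted(b,key=lambda q:q[0])); print(b.round(1).tolist(),[cv2.contourArea(k) for k in c])
m=blobs(f,(205,305,265,360),1); ys,xs=np.nonzero(m); print("scene red extent",xs.min()+205,xs.max()+205,ys.min()+305,ys.max()+305)
yaw=np.radians((ax+ay-90)/2); X=np.array([np.cos(yaw),np.sin(yaw),0]); Y=np.array([-X[1],X[0],0])
# wrist-only height: caps at plane x_rack=0 -> intersect
c0,d=ray(w,b); k=((C-c0)@X)/(d@X); P=c0+d*k[:,None]; print("caps y,z on rack x=0",np.c_[(P-C)@Y,P[:,2]].round(4).tolist())
F=onplane(w,[(475,118),(557,120),(546,201),(464,201)],.005); print("rest screws",F.mean(0).round(4))
R=onplane(w,[(495,130),(573,129),(563,206),(495,203)],.054); print("rest frame",R.mean(0).round(4),[np.linalg.norm(R[i]-R[(i+1)%4]).round(4) for i in range(4)])
G=onplane(w,[(262,223),(389,223)],tp[2]-.0895+.051); print("guard front corners tool",r.inv().apply(G-tp).round(4))
```

```text
[0.40195162 0.09837217 0.24620017]
rack screws [[0.4465, 0.2961], [0.4657, 0.1584], [0.3934, 0.1489], [0.3745, 0.287]] [0.42   0.2226 0.012 ]
yaw x,y-90 7.351707117255336 7.85106901030062
[[169.5, 158.0], [243.9, 161.4]] [168.0, 1401.0]
scene red extent 224 247 318 347
caps y,z on rack x=0 [[0.0067, 0.0689], [-0.0507, 0.0601]]
rest screws [ 0.4676 -0.0682  0.005 ]
rest frame [ 0.4675 -0.0643  0.054 ] [np.float64(0.0631), np.float64(0.0643), np.float64(0.059), np.float64(0.0614)]
guard front corners tool [[ 0.0285 -0.0312  0.0385]
 [ 0.0286  0.0299  0.0385]]
```

Run:
```python
from h import *
w=manip.grab_frame("wrist"); f=manip.grab_frame("scene"); C=np.array([.420,.2226,0]); yaw=np.radians(7.6); X=np.array([np.cos(yaw),np.sin(yaw),0]); Y=np.array([-X[1],X[0],0])
im=w["img"]; h,s,v=cv2.split(cv2.cvtColor(im,cv2.COLOR_BGR2HSV)); m=((((h<8)|(h>170))&(s>150)&(v>90))*255).astype(np.uint8); m[:140]=0;m[180:]=0;m[:,:95]=0;m[:,270:]=0
pts=[]
for u in (114.5,133.5,152.5,171.5,190.5,209.5,228.5,247.5):
    ys,xs=np.nonzero(m[:,int(u-9):int(u+10)]); pts.append(((xs.min()+xs.max())/2+int(u-9),(ys.min()+ys.max())/2))
# bed blue in wrist: edges at left/right thirds
mb=((h>100)&(h<130)&(s>120)); mb[:120]=0;mb[190:]=0;mb[:,:100]=0;mb[:,275:]=0
for u in (112,125,250,262): ys=np.nonzero(mb[:,u])[0]; print(u,ys.min(),ys.max())
pts=np.array(pts); print(pts.tolist())
c1,d1=ray(w,pts)
k=((C-c1)@X)/(d1@X); P=c1+d1*k[:,None]; print(np.c_[(P-C)@Y,P[:,2]].round(4).tolist())
hf,sf,vf=cv2.split(cv2.cvtColor(f["img"],cv2.COLOR_BGR2HSV)); mf=(((hf<8)|(hf>170))&(sf>110)&(vf>70))
for i in (0,7): print(i, onplane(w,pts[i],.078)[0], proj(f,[onplane(w,pts[i],z)[0] for z in(.066,.078,.09)]).round(1).tolist())
ys,xs=np.nonzero(mf[310:355,215:255]); ys+=310;xs+=215
for y in np.unique(ys): print(y,xs[ys==y].min(),xs[ys==y].max(),end="; ")
```

```text
112 128 175
125 128 176
250 135 180
262 135 180
[[114.5, 156.5], [133.0, 157.5], [151.5, 158.0], [170.0, 159.0], [190.0, 160.0], [209.0, 161.0], [228.0, 161.5], [244.0, 162.0]]
[[0.0451, 0.0783], [0.0315, 0.0771], [0.0188, 0.0733], [0.0048, 0.0721], [-0.0103, 0.0704], [-0.025, 0.0691], [-0.0391, 0.0649], [-0.0515, 0.0619]]
0 [0.41397474 0.26741552 0.078     ] [[225.9, 347.8], [225.9, 341.9], [225.9, 336.1]]
7 [0.42949754 0.1688233  0.078     ] [[245.7, 319.1], [245.1, 314.6], [244.4, 310.1]]
318 245 247; 319 245 247; 320 245 247; 321 242 247; 322 242 247; 323 242 245; 324 239 245; 325 239 243; 326 240 243; 327 239 242; 328 236 241; 329 237 240; 330 237 240; 331 233 239; 332 234 237; 333 234 237; 334 230 236; 335 231 235; 336 231 234; 337 231 233; 338 227 233; 339 228 232; 340 228 231; 341 224 230; 342 224 229; 343 225 228; 344 226 227; 345 226 226; 346 226 226; 347 226 226;
```

```bash
cat >> h.py <<'E'
C=np.array([.420,.2226,0]); YAW=np.radians(7.6); X=np.array([np.cos(YAW),np.sin(YAW),0]); Y=np.array([-X[1],X[0],0])
def tcp(y,z): return C+X*.0025+Y*y+[0,0,z+.0895]
def where():
    s,r=Rt(); p=s["tool_pos"]-X*.0025-C; print("rack x %.2f y %.2f z %.2f mm"%(p@X*1e3,p@Y*1e3,(p[2]-.0895)*1e3),"F",s["contact_force"].round(2),"t",s["time"])
E
python3 -c "
from h import *
where(); delta(tcp(.046,.095),np.radians(97.6))"
```

```text
rack x -36.81 y -120.72 z 156.83 mm F [-0.26  0.52 -2.27] t 5.8667
shift cm [  4.74 -16.4    6.18]
turn deg [-3.0000e-02  1.0000e-02 -1.7635e+02]
turn deg [0.   0.02 3.65]
```

Request:
move_arm(rows=[[0.4,-1.4,0,0,0,0,-1],[0.7,-2.5,0,0,0,0,-1],[0.7,-2.5,0,0,0,0,-1],[0.7,-2.5,0,0,0,0,-1],[0.7,-2.5,0,0,0,0,-1],[0.7,-2.5,0,0,0,0,-1],[0.54,-1.7,0,0,0,0,-1],[0.3,-0.8,0,0,0,1.65,-1],[0,0,1.5,0,0,2,-1],[0,0,2,0,0,0,-1],[0,0,1.5,0,0,0,-1],[0,0,1,0,0,0,-1],[0,0,0,0,0,0,-1],[0,0,0,0,0,0,-1]])

```text
time: 7.03
tool_pos: [0.416, 0.2688, 0.1861]
tool_rot: [0.0, 0.998, 0.067, -0.0]
contact_force: [0.7, 0.3, -1.6]
gripper_width: 0.27
grasp_force: 59.5
```

```bash
python3 -c "
from h import *
where(); delta(tcp(.046,.095),np.radians(97.6))
f=manip.grab_frame('scene');w=manip.grab_frame('wrist')
o=np.zeros((480,800,3),np.uint8); o[:,:426]=cv2.resize(f['img'][240:390,165:298],(426,480),interpolation=cv2.INTER_CUBIC); o[:280,426:]=cv2.resize(w['img'],(374,280)); cv2.imwrite('pics/r1.png',o)"
```

```text
rack x -0.39 y 46.31 z 96.60 mm F [ 0.67  0.27 -1.6 ] t 7.0333
shift cm [0.04 0.03 0.16]
turn deg [-9.0000e-02  3.0000e-02 -1.7996e+02]
turn deg [0.02 0.06 0.04]
```

View pics/r1.png

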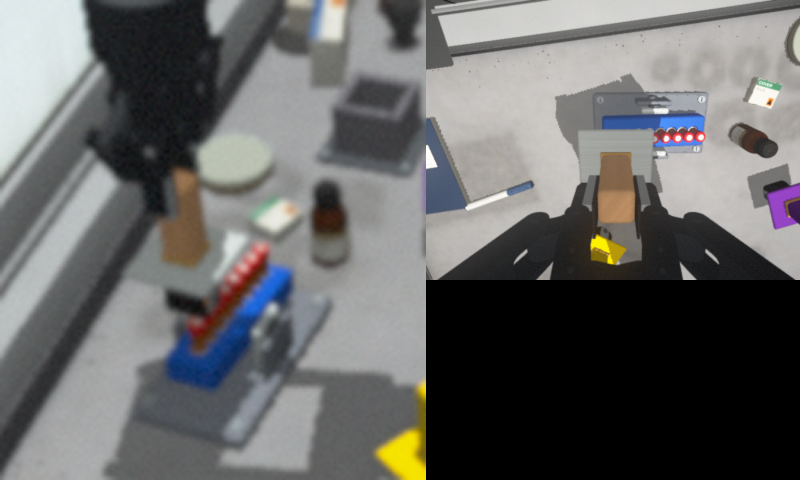

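The roller hangs just above the +y end cap, lined up with the row. I feel down for it in small steps.

Request:
move_arm(rows=[[0.05,0,0.5,0,0,0,-1],[0,0,0.5,0,0,0,-1],[0,0,0.2,0,0,0,-1],[0,0,0.1,0,0,0,-1],[0,0,0,0,0,0,-1],[0,0,0,0,0,0,-1]])

```text
time: 7.63
tool_pos: [0.4164, 0.2693, 0.1734]
tool_rot: [0.0, 0.998, 0.067, -0.0]
contact_force: [0.5, 0.2, -2.8]
gripper_width: 0.269
grasp_force: 59.6
```

Request:
move_arm(rows=[[0,0,0.1,0,0,0,-1],[0,0,0.1,0,0,0,-1],[0,0,0,0,0,0,-1],[0,0,0,0,0,0,-1]])

```text
time: 7.97
tool_pos: [0.4166, 0.2693, 0.1718]
tool_rot: [-0.0, 0.998, 0.067, 0.0]
contact_force: [0.4, 0.7, -1.3]
gripper_width: 0.262
grasp_force: 59.9
```

Request:
move_arm(rows=[[0,0,0.1,0,0,0,-1],[0,0,0.1,0,0,0,-1],[0,0,0,0,0,0,-1],[0,0,0,0,0,0,-1]])

```text
time: 8.3
tool_pos: [0.4168, 0.2694, 0.1702]
tool_rot: [-0.0, 0.998, 0.067, 0.001]
contact_force: [-0.3, -0.0, 3.8]
gripper_width: 0.263
grasp_force: 60.4
```

Request:
move_arm(rows=[[0,0,0.1,0,0,0,-1],[0,0,0.1,0,0,0,-1],[0,0,0,0,0,0,-1],[0,0,0,0,0,0,-1]])

```text
time: 8.63
tool_pos: [0.4167, 0.2692, 0.1675]
tool_rot: [-0.0, 0.998, 0.067, 0.0]
contact_force: [0.1, -1.7, 4.2]
gripper_width: 0.269
grasp_force: 60.4
```

Request:
move_arm(rows=[[0,0,0.1,0,0,0,-1],[0,0,0.1,0,0,0,-1],[0,0,0,0,0,0,-1],[0,0,0,0,0,0,-1]])

```text
time: 8.97
tool_pos: [0.4169, 0.2694, 0.1666]
tool_rot: [-0.0, 0.998, 0.067, 0.001]
contact_force: [-1.4, -1.6, 8.0]
gripper_width: 0.264
grasp_force: 60.9
```

Request:
move_arm(rows=[[0,0.35,0.04,0,0,0,-1],[0,0.35,0.04,0,0,0,-1],[0,0.35,0.04,0,0,0,-1],[0,0.35,0.04,0,0,0,-1],[0,0,0,0,0,0,-1],[0,0,0,0,0,0,-1]])

```text
time: 9.47
tool_pos: [0.4189, 0.2553, 0.165]
tool_rot: [0.0, 0.998, 0.067, 0.001]
contact_force: [-0.8, -2.3, 8.0]
gripper_width: 0.268
grasp_force: 60.9
```

```bash
python3 -c "
from h import *
where(); delta(tcp(.032,.0755),np.radians(97.6))"
```

```text
rack x 0.71 y 32.52 z 75.49 mm F [-0.82 -2.27  7.97] t 9.4667
shift cm [-0.07  0.05 -0.  ]
turn deg [ 1.3000e-01  1.0000e-02 -1.7993e+02]
turn deg [ 0.01 -0.08  0.07]
```

Force stayed at about 10 N on the caps, so the slope is close to 0.115. I carry on.

Request:
move_arm(rows=[[0,0.35,0.045,0,0,0,-1],[-0.02,0.35,0.045,0,0,0,-1],[0,0.35,0.045,0,0,0,-1],[0,0.35,0.045,0,0,0,-1],[0,0,0,0,0,0,-1],[0,0,0,0,0,0,-1]])

```text
time: 9.97
tool_pos: [0.4207, 0.2414, 0.1634]
tool_rot: [-0.0, 0.998, 0.067, 0.001]
contact_force: [-1.4, -1.3, 8.1]
gripper_width: 0.264
grasp_force: 61.0
```

Request:
move_arm(rows=[[0,0.35,0.045,0,0,0,-1],[0,0.35,0.045,0,0,0,-1],[0,0.35,0.045,0,0,0,-1],[0,0.35,0.045,0,0,0,-1],[0,0,0,0,0,0,-1],[0,0,0,0,0,0,-1]])

```text
time: 10.47
tool_pos: [0.4227, 0.2275, 0.1617]
tool_rot: [0.0, 0.998, 0.067, 0.001]
contact_force: [-0.6, -1.4, 9.0]
gripper_width: 0.262
grasp_force: 61.0
```

Request:
move_arm(rows=[[0,0.35,0.045,0,0,0,-1],[0,0.35,0.045,0,0,0,-1],[0,0.35,0.045,0,0,0,-1],[0,0.35,0.045,0,0,0,-1],[0,0,0,0,0,0,-1],[0,0,0,0,0,0,-1]])

```text
time: 10.97
tool_pos: [0.4246, 0.2136, 0.1601]
tool_rot: [0.0, 0.998, 0.067, 0.001]
contact_force: [-1.0, -1.6, 9.4]
gripper_width: 0.265
grasp_force: 61.1
```

Request:
move_arm(rows=[[0,0.35,0.045,0,0,0,-1],[0,0.35,0.045,0,0,0,-1],[0,0.35,0.045,0,0,0,-1],[0,0.35,0.045,0,0,0,-1],[0,0,0,0,0,0,-1],[0,0,0,0,0,0,-1]])

```text
time: 11.47
tool_pos: [0.4266, 0.1997, 0.1584]
tool_rot: [0.0, 0.998, 0.067, 0.001]
contact_force: [0.4, -1.7, 9.8]
gripper_width: 0.268
grasp_force: 61.2
```

```bash
python3 -c "
from h import *
where(); delta(tcp(-.010,.0755),np.radians(97.6))"
```

```text
rack x 1.02 y -23.60 z 68.93 mm F [ 0.42 -1.68  9.84] t 11.4667
shift cm [-0.1  -1.36 -0.66]
turn deg [ 2.2000e-01  4.0000e-02 -1.7993e+02]
turn deg [ 0.03 -0.14  0.07]
```

Request:
move_arm(rows=[[-0.03,0.35,0.05,0,0,0,-1],[-0.03,0.35,0.045,0,0,0,-1],[0,0.35,0.05,0,0,0,-1],[0,0.35,0.045,0,0,0,-1],[0,0,0,0,0,0,-1],[0,0,0,0,0,0,-1]])

```text
time: 11.97
tool_pos: [0.4282, 0.1857, 0.1568]
tool_rot: [0.0, 0.998, 0.067, 0.002]
contact_force: [-0.7, -1.7, 10.5]
gripper_width: 0.264
grasp_force: 61.2
```

Request:
move_arm(rows=[[0,0.35,0.045,0,0,0,-1],[0,0.35,0.045,0,0,0,-1],[0,0.35,0.045,0,0,0,-1],[0,0.35,0.045,0,0,0,-1],[0,0,0,0,0,0,-1],[0,0,0,0,0,0,-1]])

```text
time: 12.47
tool_pos: [0.4302, 0.1718, 0.1551]
tool_rot: [0.0, 0.998, 0.067, 0.002]
contact_force: [0.0, -1.7, 10.5]
gripper_width: 0.27
grasp_force: 61.3
```

Request:
move_arm(rows=[[0,0.2,0.02,0,0,0,-1],[0,0.2,0.02,0,0,0,-1],[0,0,0,0,0,0,-1],[0,-0.2,-0.02,0,0,0,-1],[0,-0.2,-0.02,0,0,0,-1],[0,-0.35,-0.042,0,0,0,-1],[0,-0.35,-0.042,0,0,0,-1],[0,-0.35,-0.042,0,0,0,-1],[0,-0.35,-0.042,0,0,0,-1],[0,-0.35,-0.042,0,0,0,-1],[0,-0.35,-0.042,0,0,0,-1],[0,-0.35,-0.042,0,0,0,-1],[0,-0.35,-0.042,0,0,0,-1]])

```text
time: 13.55
tool_pos: [0.4264, 0.1998, 0.1584]
tool_rot: [0.0, 0.998, 0.067, 0.002]
contact_force: [-0.1, -1.6, 10.5]
gripper_width: 0.264
grasp_force: 61.2
```

Request:
move_arm(rows=[[0,-0.35,-0.042,0,0,0,-1],[0,-0.35,-0.042,0,0,0,-1],[0,-0.35,-0.042,0,0,0,-1],[0,-0.35,-0.042,0,0,0,-1],[0,-0.35,-0.042,0,0,0,-1],[0,-0.35,-0.042,0,0,0,-1],[0,-0.35,-0.042,0,0,0,-1],[0,-0.35,-0.042,0,0,0,-1],[0,-0.35,-0.042,0,0,0,-1],[0,-0.35,-0.042,0,0,0,-1]])

```text
time: 14.38
tool_pos: [0.4216, 0.2344, 0.1624]
tool_rot: [0.0, 0.998, 0.067, 0.002]
contact_force: [0.4, -2.0, 9.2]
gripper_width: 0.267
grasp_force: 61.1
```

Request:
move_arm(rows=[[0,-0.35,-0.042,0,0,0,-1],[0,-0.35,-0.042,0,0,0,-1],[0,-0.35,-0.042,0,0,0,-1],[0,-0.35,-0.042,0,0,0,-1],[0,-0.35,-0.042,0,0,0,-1],[0,-0.35,-0.042,0,0,0,-1],[0,-0.35,-0.042,0,0,0,-1],[0,-0.35,-0.042,0,0,0,-1],[0,-0.35,-0.042,0,0,0,-1],[0,-0.35,-0.042,0,0,0,-1],[0,-0.2,0,0,0,0,-1],[0,0,0,0,0,0,-1],[0,0,0,0,0,0,-1]])

```text
time: 15.47
tool_pos: [0.4165, 0.272, 0.1664]
tool_rot: [-0.001, 0.998, 0.067, 0.002]
contact_force: [0.4, 0.4, 8.6]
gripper_width: 0.266
grasp_force: 60.9
```

Request:
move_arm(rows=[[0,0,-0.5,0,0,0,-1],[0,0,-1.5,0,0,0,-1],[0,0,-2.5,0,0,0,-1],[0,0,-2.5,0,0,0,-1],[0,0.5,-1,0,0,0,-1],[-0.5,2,0,0,0,0,-1],[-0.6,2.5,0,0,0,0,-1],[-0.6,2.5,0,0,0,0,-1],[-0.6,2.5,0,0,0,0,-1],[-0.6,2.5,0,0,0,0,-1],[-0.6,2.5,0,0,0,-1.6,-1],[-0.2,1.5,0,0,0,-2,-1],[0,0.5,0,0,0,0,-1],[0,0,0,0,0,0,-1],[0,0,0,0,0,0,-1]])

```text
time: 16.72
tool_pos: [0.4018, 0.0979, 0.2436]
tool_rot: [-0.0, 0.995, 0.098, -0.001]
contact_force: [-0.2, -0.6, -1.6]
gripper_width: 0.262
grasp_force: 59.7
```

```bash
python3 -c "
from h import *
w=manip.grab_frame('wrist'); im=w['img']; o=np.zeros((600,800,3),np.uint8)
o[:340,:]=cv2.resize(im[80:216,80:400],(800,340),interpolation=cv2.INTER_CUBIC); o[345:,:340]=cv2.resize(im,(340,255)); 
cv2.imwrite('pics/w5.png',o); s,r=Rt(); tp=s['tool_pos']; print(tp,s['contact_force'],s['time'])
delta([.4705,-.0655,.2],np.radians(101.3))"
```

```text
[0.40189022 0.09823892 0.24390622] [-0.05043654  0.12579476 -2.17949305] 16.7667
shift cm [ 3.53 17.4   4.37]
turn deg [1.1000e-01 6.0000e-02 1.7998e+02]
turn deg [-0.04  0.07 -0.02]
```

View pics/w5.png

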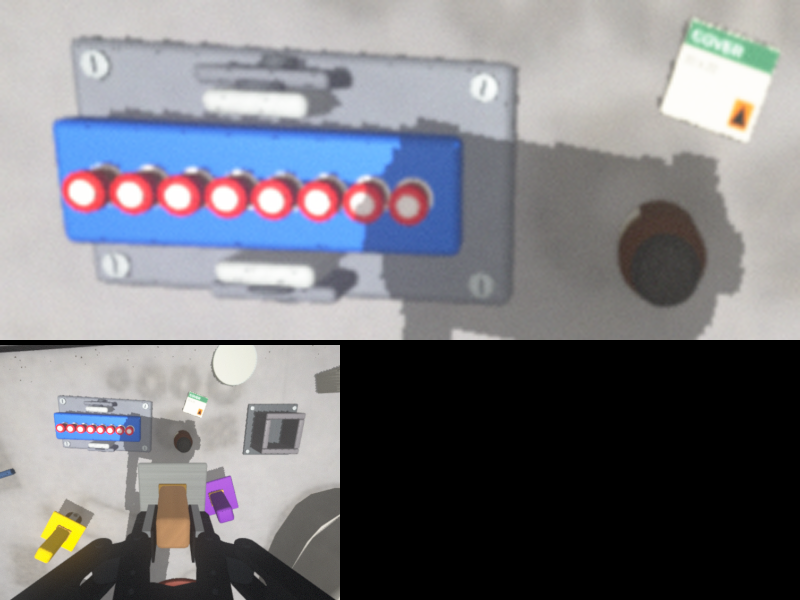

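The caps now look even, with the vials' glass showing beside them. I check the drop numerically against the earlier picture.

```bash
cat > cmp.py <<'E'
from h import *
a=dict(np.load("w4.npz")); b=manip.grab_frame("wrist")
def cent(f,us):
    im=f["img"].astype(float); red=np.clip(im[...,2]-im[...,0],0,None)-60; red[red<0]=0; red=np.minimum(red,60); out=[]
    for u,v in us:
        for _ in range(6):
            x0,x1,y0,y1=int(round(u))-9,int(round(u))+10,int(round(v))-10,int(round(v))+11
            g=red[y0:y1,x0:x1]; yy,xx=np.mgrid[y0:y1,x0:x1]; wt=g*np.exp(-((xx-u)**2+(yy-v)**2)/60); u,v=(wt*xx).sum()/wt.sum(),(wt*yy).sum()/wt.sum()
        out.append((u,v))
    return np.array(out)
A=cent(a,[(114.5,156.5),(133,157.5),(151.5,158),(171,159),(190,160),(209,160.5),(228,161),(246,162)])
B=cent(b,[(114+1.5*0+0,157),(133,157),(152,158),(171,159),(189,159.5),(207,160.5),(226,161),(244,162)])
y0=np.array([46,32,18,4,-10,-24,-38,-52])/1e3
P=np.array([C+Y*y+[0,0,.071+.12*(y+.003)] for y in y0])
for d in (0,.002,.004):
    print(d,(proj(b,P-[0,0,d])-proj(a,P)).round(1).tolist())
print("measured",(B-A).round(1).tolist())
E
python3 cmp.py
```

```text
0 [[-2.1, 0.7], [-2.0, 0.7], [-1.8, 0.6], [-1.7, 0.6], [-1.6, 0.6], [-1.5, 0.6], [-1.4, 0.5], [-1.3, 0.5]]
0.002 [[-0.8, 0.4], [-0.8, 0.4], [-0.8, 0.3], [-0.8, 0.3], [-0.8, 0.3], [-0.8, 0.2], [-0.8, 0.2], [-0.8, 0.2]]
0.004 [[0.5, 0.1], [0.4, 0.0], [0.2, 0.0], [0.1, -0.0], [-0.0, -0.1], [-0.1, -0.1], [-0.2, -0.1], [-0.4, -0.1]]
measured [[-0.1, 0.1], [-0.1, 0.2], [1.5, 0.6], [1.5, 0.4], [-1.0, -0.1], [-0.8, 0.0], [-1.8, 0.6], [-0.9, 0.0]]
```

The centroids are noisy, but the load trace is clear. The return pass followed the same line at the same 11–13 N, so every cap is at its stop. Now I take the roller back to the rest.

Request:
move_arm(rows=[[0.25,1.2,0,0,0,0,-1],[0.5,2.5,0,0,0,0,-1],[0.5,2.5,0,0,0,0,-1],[0.5,2.5,0,0,0,0,-1],[0.5,2.5,0,0,0,0,-1],[0.5,2.5,0,0,0,0,-1],[0.5,2.2,0,0,0,0,-1],[0.3,1.5,0,0,0,0,-1],[0,0,1.5,0,0,0,-1],[0,0,2,0,0,0,-1],[0,0,1,0,0,0,-1],[0,0,0,0,0,0,-1],[0,0,0,0,0,0,-1]])

```text
time: 17.9
tool_pos: [0.4707, -0.0652, 0.199]
tool_rot: [-0.0, 0.995, 0.099, -0.001]
contact_force: [0.2, -0.5, -2.2]
gripper_width: 0.258
grasp_force: 59.7
```

```bash
python3 -c "
from h import *
s,r=Rt(); print(s['tool_pos'],s['contact_force'],s['time'])
delta([.4708,-.0656,.0975],np.radians(101.3))"
```

```text
[ 0.47070294 -0.06517738  0.19897017] [ 0.15053439 -0.52360953 -2.23435604] 17.9
shift cm [ 0.02  0.05 10.15]
turn deg [-1.5000e-01 -9.0000e-02 -1.7995e+02]
turn deg [-0.06  0.09  0.05]
```

Request:
move_arm(rows=[[0,0,1.5,0,0,0,-1],[0,0.04,2,0,0,0,-1],[0,0,1.5,0,0,0,-1],[0,0,0.5,0,0,0,-1],[0,0,0.4,0,0,0,-1],[0,0,0.4,0,0,0,-1],[0,0,0.4,0,0,0,-1],[0,0,0,0,0,0,-1],[0,0,0,0,0,0,-1]])

```text
time: 18.65
tool_pos: [0.4714, -0.0664, 0.1332]
tool_rot: [0.0, 0.995, 0.098, 0.0]
contact_force: [0.9, -0.2, -2.6]
gripper_width: 0.265
grasp_force: 59.7
```

Already inside by about 10 mm with no contact.

Request:
move_arm(rows=[[0,0,0.6,0,0,0,-1],[0,0,0.6,0,0,0,-1],[0,0,0.6,0,0,0,-1],[0,0,0.5,0,0,0,-1],[0,0,0.4,0,0,0,-1],[0,0,0.3,0,0,0,-1],[0,0,0.2,0,0,0,-1],[0,0,0,0,0,0,-1],[0,0,0,0,0,0,-1]])

```text
time: 19.4
tool_pos: [0.4712, -0.0664, 0.1007]
tool_rot: [0.0, 0.995, 0.098, 0.0]
contact_force: [-0.4, -1.1, -2.2]
gripper_width: 0.259
grasp_force: 59.8
```

Request:
move_arm(rows=[[0,0,0.1,0,0,0,-1],[0,0,0.1,0,0,0,-1],[0,0,0.1,0,0,0,-1],[0,0,0,0,0,0,-1],[0,0,0,0,0,0,-1]])

```text
time: 19.82
tool_pos: [0.4711, -0.0664, 0.0977]
tool_rot: [0.0, 0.995, 0.098, 0.0]
contact_force: [0.2, 0.3, -2.0]
gripper_width: 0.271
grasp_force: 59.9
```

Request:
move_arm(rows=[[0,0,0.1,0,0,0,-1],[0,0,0.1,0,0,0,-1],[0,0,0,0,0,0,-1],[0,0,0,0,0,0,-1]])

```text
time: 20.15
tool_pos: [0.4715, -0.0663, 0.0975]
tool_rot: [-0.0, 0.995, 0.098, 0.0]
contact_force: [-4.3, 2.2, 7.9]
gripper_width: 0.267
grasp_force: 61.0
```

```bash
python3 -c "
from h import *
s,r=Rt(); print(s['tool_pos'],s['contact_force'],s['time'])
w=manip.grab_frame('wrist'); f=manip.grab_frame('scene')
o=np.zeros((480,800,3),np.uint8); o[:,:400]=cv2.resize(f['img'][215:335,235:335],(400,480),interpolation=cv2.INTER_CUBIC); o[:300,400:]=cv2.resize(w['img'],(400,300)); cv2.imwrite('pics/p1.png',o)"
```

```text
[ 0.4714525  -0.0663245   0.09752314] [-4.32984821  2.18367951  7.93874967] 20.15
```

View pics/p1.png

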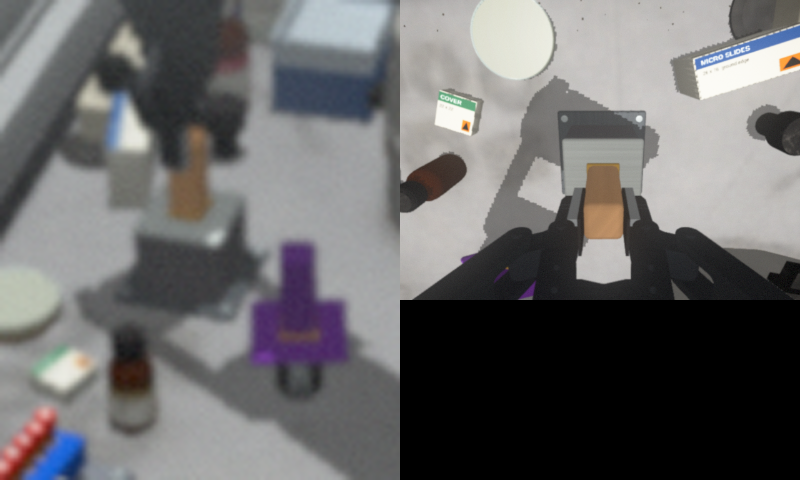

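The guard is flat on the rim at the same TCP height as when I gripped it (0.0975), with the contact force rising. I unload, open and lift away.

Request:
move_arm(rows=[[0,0,-0.1,0,0,0,-1],[0,0,0,0,0,0,0],[0,0,0,0,0,0,1],[0,0,0,0,0,0,1],[0,0,0,0,0,0,1],[0,0,0,0,0,0,1],[0,0,0,0,0,0,1],[0,0,0,0,0,0,1],[0,0,-0.5,0,0,0,1],[0,0,-1.5,0,0,0,1],[0,0,-2.5,0,0,0,1],[0,0,-3,0,0,0,1],[0,0,-3,0,0,0,1],[0,0,-2,0,0,0,1],[0,0,0,0,0,0,1],[0,0,0,0,0,0,1]])

```text
time: 21.58
tool_pos: [0.4719, -0.0666, 0.2236]
tool_rot: [0.001, 0.995, 0.098, 0.002]
contact_force: [0.1, -0.1, -0.1]
gripper_width: 1.0
grasp_force: 0.0
```

Run:
```python
from h import *
s,r=Rt(); print(s['tool_pos'],s['contact_force'],s['gripper_width'],s['time'])
w=manip.grab_frame("wrist"); im=w["img"]
h,sa,v=cv2.split(cv2.cvtColor(im,cv2.COLOR_BGR2HSV))
m=((sa>80)&(h<25)&(v>165)).astype(np.uint8); m[:,:250]=0;m[:,420:]=0
c=max(cv2.findContours(m,0,1)[0],key=cv2.contourArea); b=cv2.boxPoints(cv2.minAreaRect(c)); print(b.round(), onplane(w,b,.123).mean(0).round(4))
# caps now, from the scene camera, vs before
f=manip.grab_frame("scene"); g=cv2.imread("pics/scene0.png")
t=lambda i:cv2.resize(i[300:365,205:275],(400,371),interpolation=cv2.INTER_CUBIC)
o=np.zeros((600,800,3),np.uint8); o[:371,:400]=t(g); o[:371,400:]=t(f["img"]); o[375:,:300]=cv2.resize(im,(300,225)); cv2.imwrite("pics/fin.png",o)
```

```text
[ 0.47193919 -0.06661272  0.2235762 ] [ 0.06180564 -0.14878202 -0.08679149] 0.9999476339678648 21.5833
[[308. 228.]
 [340. 228.]
 [340. 258.]
 [308. 258.]] [ 0.4693 -0.066   0.123 ]
```

View pics/fin.png

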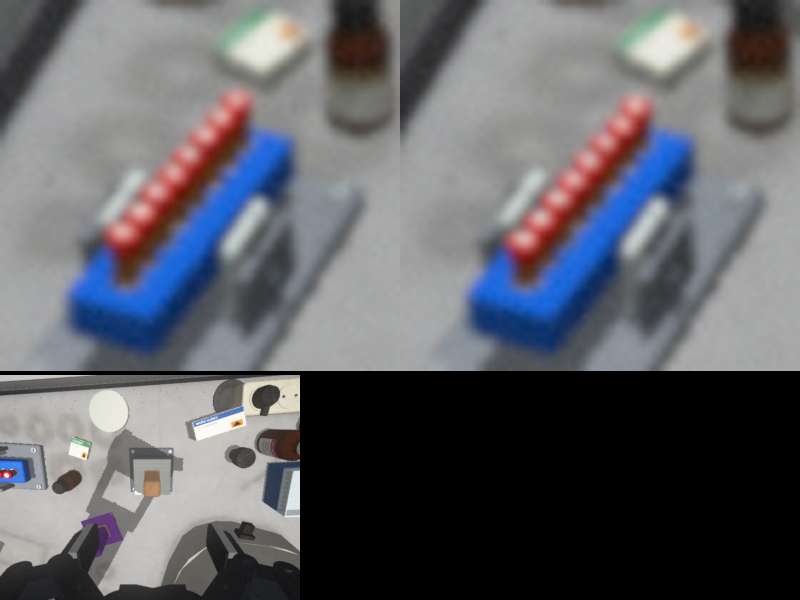

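Run:
```python
from h import *
f=manip.grab_frame("scene"); g=cv2.imread("pics/scene0.png")
rd=lambda i:np.clip(i[...,2].astype(float)-np.maximum(i[...,0],i[...,1]),0,None)
a,b=rd(g),rd(f["img"])
y0=np.array([46,32,18,4,-10,-24,-38,-52])/1e3
for y in y0:
    P=C+Y*y+[0,0,.073+.12*(y+.003)]; q=proj(f,[P,P-[0,0,.004]]); u,v=q[0]
    u=int(round(u)); col=slice(u-2,u+3)
    ca,cb=[(m[305:355,col]*np.arange(305,355)[:,None]).sum()/m[305:355,col].sum() for m in (a,b)]
    print(u,"expected",(q[1]-q[0])[1].round(2),"shift",round(cb-ca,2))
```

```text
226 expected 1.29 shift 1.03
229 expected 1.28 shift 0.93
232 expected 1.28 shift 1.03
235 expected 1.27 shift 0.92
238 expected 1.27 shift 0.74
240 expected 1.26 shift 0.71
243 expected 1.25 shift 0.75
246 expected 1.25 shift 0.83
```

Run:
```python
from h import *
fs=[manip.grab_frame("scene")["img"].astype(float) for _ in range(4)]; g=cv2.imread("pics/scene0.png").astype(float); b0=np.mean(fs,0)
x,y=227,342; print(g[336:352,226].astype(int).tolist())
for th in (30,60,90):
    out=[]
    for u in (226,229,232,235,238,240,243,246):
        c=[]
        for i in (g,b0):
            m=np.clip(i[...,2]-i[...,1]-th,0,None)*(i[...,0]>0.55*i[...,1]); m=m[305:355,u-2:u+3]; c.append((m*np.arange(305,355)[:,None]).sum()/m.sum())
        out.append(round(c[1]-c[0],2))
    print(th,out)
```

```text
[[167, 168, 181], [134, 136, 168], [114, 118, 172], [140, 144, 207], [159, 165, 221], [131, 139, 211], [71, 77, 172], [38, 38, 136], [31, 31, 109], [34, 38, 90], [35, 47, 80], [43, 51, 80], [50, 60, 84], [87, 80, 94], [148, 104, 99], [197, 104, 69]]
30 [np.float64(1.41), np.float64(1.56), np.float64(1.65), np.float64(1.49), np.float64(1.29), np.float64(1.22), np.float64(1.28), np.float64(1.38)]
60 [np.float64(1.46), np.float64(1.19), np.float64(1.52), np.float64(1.19), np.float64(1.06), np.float64(1.01), np.float64(1.17), np.float64(1.11)]
90 [np.float64(2.03), np.float64(0.42), np.float64(2.46), np.float64(0.62), np.float64(0.69), np.float64(0.89), np.float64(1.48), np.float64(0.98)]
```

With the brown vials masked out, each cap's image has moved down about 1.0–1.6 px at the lower thresholds. Full travel would be about 1.27 px, and that fits the force trace: the caps are home. I hand in.

```bash
python3 -c "
from plant import manip
print(manip.job_done())"
```

```text
the job is handed in; nothing more can be done
None
```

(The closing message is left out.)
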